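# Even up the kiln posts and lay the shelf

### The arm

A 7-joint arm with a two-finger parallel gripper is mounted at the origin on a cart in front of the work surface, level with it; the furniture and walls round the work are solid. World frame = base frame: x ahead of the robot, y to its left, z up, the work surface at z = 0. Lengths are in m, angles in rad, forces in N, time in s.
With the tool pointing down it reaches from about 0.4 to 0.85 m from the base axis. Payload 4.5 kg.
Tool frame: the origin (TCP) lies where the fingers leave the gripper's body, on its centre line; the fingertips stand 64 mm ahead of it and the grasp point (between the pads) lies 45 mm ahead of it; z points along the fingers, y is the line along which they close (so a half turn about z gives the same grasp; the last joint's range is limited). The gripper opens to 88 mm and grips with 3 to 60 N. Pads are 18 mm wide; open, the fingers measure 123 mm over their backs; the gripper's body (75 mm by 187 mm) begins 45 mm behind the grasp point.
Start: joints at [1.141, 0.689, -0.195, 1.565, 0.157, 0.902, -0.215], TCP at [0.28, -0.559, 0.303] pointing down, gripper open.
Joint ranges: [-3.01, 3.01], [-0.46, 2.08], [-1.47, 1.51], [0.13, 2.56], [-1, 4.14], [0.04, 2.09], [-2.66, 2.66]. Speed limits (rad/s): [2.57, 2.57, 3.14, 3.14, 3.14, 3.14, 3.14].

### API

Orientations are given as a unit quaternion [x, y, z, w].
In Python, from plant import r gives the robot as it stands.
- The arm moves only by the tool play_rows, never from a script. Its arguments are lists of equal length, an entry for each row: "translation": the shift along the tool's x, y, z in m, a list of three; "delta_rot": the turn, a rotation vector about the tool's x, y, z in degrees, a list of three; "grip": the opening, from -1 (shut) to 1 (fully open). In form: {"translation": [[x, y, z], ...], "delta_rot": [[rx, ry, rz], ...], "grip": [grip, ...]}. A call has 1 to 20 rows; each row shifts and turns the commanded pose from where the row before left it, along the tool's axes as they then stand; what a row does not reach is not made up. A row lasts 1/8 s, in which the tool goes at most 62.5 mm and 10.7 degrees, less where a joint would pass 70% of its speed; a pose out of reach is approached as far as the arm can. A call with a gripper value outside its range is refused whole. The fingers move at their own pace and stop on an object; "squeeze" is the grip in N (left out, the last holds). Time passes only in rows, so rows that do not move let the fingers close. It gives the time, the measured TCP pose, the force, the opening and the grip force at its end, in the units of the state.
- r.get_state(): the state, without advancing time (a new reading comes with each control period).
- r.snapshot(name): name is "scene" or "top" or "wrist"; returns the picture (420x560x3 uint8, blue, green, red); there is no depth.
- r.get_calibration(name): a dict with "intrinsics" (3x3 intrinsics, pixels), "eye" and "rotation" of the camera in the world. Camera axes: x right, y up, looking along -z (the intrinsics and any distortion apply to the point x, -y, -z); pixel columns grow to the right and rows downward; lengths in m; the calibration is good to about 2 mm. A picture is of the moment at which its call begins: read the wrist's pose just before it. get_calibration takes no time and is no camera call; for the wrist camera it gives the pose at the moment of the call.
- r.finish_job(): hands the job in; it is judged then, once.
Trained networks look in the newest picture that a camera, given by its name, has taken for a name from the list of things; names that differ only in an ending like _2 or _b are one class to them, and where a whole thing is asked for, a point or a joint stands for the part that bears it (a point fixed in the world has none). Each returns a list of dicts, best first, with "confidence" (0 to 1); they miss things now and then, are a little off and sometimes report something else, mostly with a low value. They report only what shows in the picture. A call takes as long as a camera call. They do not tell look-alikes from the thing itself.
- r.look_for(camera, target): "point" ([x, y, z] in m, in world coordinates, good to about 4 mm: the middle of the surface that is visible of it).
- r.silhouettes(camera, target): "pixels" (420x560 bool, what is visible of it).
The state is a dict: "clock": time; "q": joint angles; "qd": joint speeds; "joint_torque": joint torques, N m; "tool_pos": TCP position; "eef_rot": TCP orientation; "contact_force": force on the tool from outside, world axes, zero at the start; "moment": the same for the moment, N m; "opening": opening from 0.0 (shut) to 1.0 (fully open); "finger_force": force on a finger pad.
Only numpy, scipy, OpenCV 4.12 (cv2) and the standard library are available. Lean on these libraries where they do the work, as an engineer would, in place of code of your own. Each camera call takes 0.05 s, during which the arm holds its last target. There are 200 camera calls.

### The job

Each of the three kiln posts on the floor slab carries the wrong packer, so the columns are uneven. Leave the posts where they stand and rearrange the packers, setting one aside on a clear bit of table meanwhile, so that each post carries one packer and, with the one loose tile offcut that makes up the difference stacked into the column that needs it, all three columns are the same height; the other tile stays on the table. Then lay the long narrow kiln shelf level on the three columns, centred over the slab and in line with it.

Things in the scene. Friction and masses are not known exactly. Their poses are not given: they have to be found in the camera images.
- kiln_slab: kiln floor slab: buff refractory plate fixed on the table, 320 mm long (y), 110 wide (x), 16 thick; origin mid-underside, z up. The posts stand in a row on its long middle line, one at its centre, one 100 mm to each side, in changing order. The table 0.40 to 0.54 m ahead of the robot, from 0.27 m right to 0.30 m left, holds only listed things
- post_short: shortest of the three kiln posts: round pale tube, 44 mm diameter, 40 mm tall, about 0.17 kg, standing loose on the slab; origin at the centre of its underside, z up
- post_middle: middle kiln post: round pale tube, 44 mm diameter, 55 mm tall, about 0.23 kg, standing loose on the slab; origin at the centre of its underside, z up
- post_tall: tallest kiln post: round pale tube, 44 mm diameter, 70 mm tall, about 0.29 kg, standing loose on the slab; origin at the centre of its underside, z up
- packer_round: round packer, a flat disc-like slice of tube, 50 mm diameter, 20 mm thick, about 0.07 kg; at the start it lies on another post than its own; origin at the centre of its underside, z up
- packer_square: square packer, solid block 46 x 46 mm, 35 mm high, about 0.12 kg; its side faces are normal to its x and y axes; at the start it stands on a wrong post; origin at the centre of its underside, z up
- packer_hex: hexagonal packer, 48 mm across flats, 42 mm high, about 0.14 kg; two of its flats are normal to its x axis, the others lie 60 degrees further round; at the start it stands on a wrong post; origin at the centre of its underside, z up
- shelf: long narrow kiln shelf, buff with a white-washed top, lying flat on the bare table in front of the slab: 280 mm long (its y axis), 62 mm wide (x), 14 mm thick, about 0.5 kg, balanced at its middle; origin at the centre of its underside, z up. The end for end turn does not matter.
- tile_thin: thin tile offcut, oblong, white-washed top, 42 mm (its x axis) by 60 mm (y), 8 mm thick, about 0.04 kg, lying flat on the table to one side of the shelf; origin at the centre of its underside, z up
- tile_thick: thick tile offcut, square, 46 x 46 mm, 16 mm thick, about 0.07 kg, lying flat on the table to the other side; origin at the centre of its underside, z up
Not all that is in view belongs to the job. What is shaped like the packer_hex but orange is not meant.

How it is judged:
At the end, for the whole second after the job is handed in: Round packer on tall post, square on middle, hexagonal plus thin tile on short, each flat and within 10 mm (tile 12) of its post; shelf on top, 15 mm from the slab's centre, level to 0.03 rad, in line to 0.12 rad; posts within 15 mm of their start; thick tile on the table; all still (horizontal distance between packer_round and post_tall below 0.01 m and z of packer_round in the frame of post_tall between 0.066 and 0.074 m and angle between each of packer_round, post_tall, packer_square, post_middle, packer_hex, post_short, tile_thin's own z axis and vertical below 0.06 rad and linear speed of each of packer_round, packer_square, packer_hex, shelf, tile_thin, tile_thick below 0.01 m/s and distance of each of post_tall, post_middle, post_short from where it was at the start of the episode below 0.015 m and horizontal distance between packer_square and post_middle below 0.01 m and z of packer_square in the frame of post_middle between 0.051 and 0.059 m and horizontal distance between packer_hex and post_short below 0.01 m and z of packer_hex in the frame of post_short between 0.036 and 0.052 m and horizontal distance between shelf and kiln_slab below 0.015 m and z of shelf in the frame of kiln_slab between 0.102 and 0.11 m and angle between shelf's own z axis and vertical below 0.03 rad and angle between the y axis of shelf and the y axis of kiln_slab, either way round below 0.12 rad and angular speed of shelf below 0.05 rad/s and horizontal distance between tile_thin and post_short below 0.012 m and z of tile_thin in the frame of post_short between 0.036 and 0.086 m and height (world z) of tile_thick below 0.01 m); the robot touches nothing.
It fails at once if a post is knocked over or carried off (distance of any of post_tall, post_middle, post_short from where it was at the start of the episode above 0.03 m or angle between any of post_tall, post_middle, post_short's own z axis and vertical above 0.3 rad).
It also fails if it takes over 134 s, if anything falls off the work surface, if the arm or the gripper's body presses on something with over 40 N, if the wrist force passes 120 N, or if a joint passes its speed limit or range.

## Working session

There is one attempt and no reset: what is moved stays moved. The work goes in short steps, Python scripts to look and compute and a tool call to move; the robot and the scene stay as the last step left them, time stands still between calls to the robot, and variables do not carry over. Pictures are saved under pics/ and viewed, at most 14 in all, crops included, and the job is handed in when it is done.

Besides the shell and the picture viewer there is one more tool, called after "Emit:" in YAML: its name, and indented under it one key for each argument. play_rows: Moves the arm, as the interface text tells. Its arguments: {"type":"object","properties":{"translation":{"type":"array","items":{"type":"array","items":{"type":"number"}}},"delta_rot":{"type":"array","items":{"type":"array","items":{"type":"number"}}},"grip":{"type":"array","items":{"type":"number"}},"squeeze":{"type":"number"}},"required":["translation","delta_rot","grip"]}

```bash
ls; mkdir -p pics
python3 - <<'E'
from plant import r
import cv2,numpy as np
np.set_printoptions(precision=4,suppress=True)
s=r.get_state();print(s['clock'],s['tool_pos'],s['eef_rot'],s['opening'])
for c in('scene','top'):
    cv2.imwrite(f'pics/{c}0.png',r.snapshot(c));k=r.get_calibration(c);print(c,k)
    for n in ['post_short','post_middle','post_tall','packer_round','packer_square','packer_hex','shelf','tile_thin','tile_thick','kiln_slab']:
        print(n,[(np.round(d['point'],3).tolist(),round(d['confidence'],2)) for d in r.look_for(c,n)])
E
```

```text
pics
0.0 [ 0.2793 -0.5585  0.3019] [ 0.9732  0.2299 -0.0003 -0.0009] 0.9975961343464333
scene {'intrinsics': array([[530.5578,   0.    , 278.9622],
       [  0.    , 530.5578, 210.5171],
       [  0.    ,   0.    ,   1.    ]]), 'eye': array([-0.0338,  0.6239,  0.7993]), 'rotation': array([-0.1573,  0.3903,  0.8421, -0.3373])}
post_short [([0.586, 0.064, 0.032], 0.5), ([0.605, -0.035, 0.12], 0.29)]
post_middle [([0.574, 0.163, 0.044], 0.85)]
post_tall [([0.6, -0.036, 0.049], 0.91), ([0.58, 0.083, 0.014], 0.31)]
packer_round [([0.59, 0.158, 0.087], 0.75)]
packer_square [([0.591, 0.057, 0.09], 0.78)]
packer_hex [([0.379, -0.136, 0.035], 0.89), ([0.61, -0.034, 0.119], 0.83), ([0.581, -0.192, 0.036], 0.81)]
shelf [([0.422, 0.087, 0.02], 0.9)]
tile_thin [([0.46, -0.232, 0.006], 0.74), ([0.609, -0.038, 0.12], 0.2)]
tile_thick [([0.486, 0.274, 0.017], 0.81)]
kiln_slab [([0.576, 0.085, 0.015], 0.77)]
top {'intrinsics': array([[530.0291,   0.    , 279.3439],
       [  0.    , 530.0291, 222.308 ],
       [  0.    ,   0.    ,   1.    ]]), 'eye': array([0.4549, 0.0127, 1.2532]), 'rotation': array([ 0.0221, -0.0217, -0.7032,  0.7103])}
post_short [([0.598, -0.05, 0.049], 0.29)]
post_middle [([0.433, 0.071, 0.015], 0.33)]
post_tall [([0.598, -0.051, 0.049], 0.37)]
packer_round [([0.596, 0.153, 0.092], 0.59), ([0.464, -0.238, 0.004], 0.38)]
packer_square [([0.603, 0.044, 0.091], 0.71)]
packer_hex [([0.592, -0.199, 0.044], 0.97), ([0.614, -0.052, 0.126], 0.93), ([0.381, -0.151, 0.043], 0.6)]
shelf [([0.43, 0.072, 0.015], 0.71)]
tile_thin [([0.462, -0.235, 0.008], 0.86)]
tile_thick [([0.492, 0.266, 0.018], 0.79)]
kiln_slab [([0.598, 0.044, 0.017], 0.83), ([0.597, 0.154, 0.091], 0.27)]
```

View pics/scene0.png

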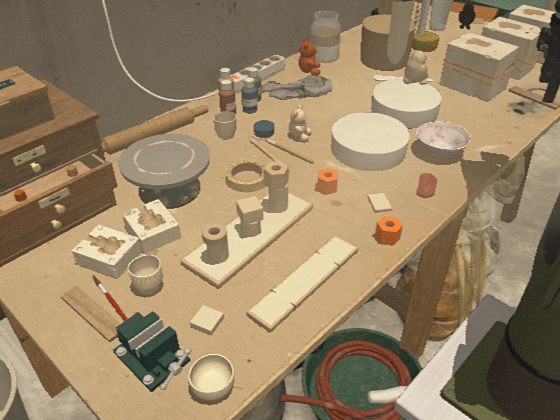

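View pics/top0.png

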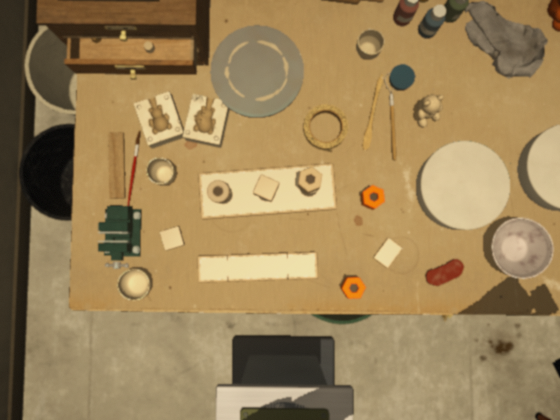

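The columns, from robot left to right, are round on middle (y≈0.155), square on short (y≈0.05) and hex on tall (y≈-0.05). The tops sit at 91, 91 and 126 mm, which matches the sizes given. I'll write a helper and bring the wrist camera over the slab.

```bash
cat > h.py <<'E'
import numpy as np, cv2
from scipy.spatial.transform import Rotation as R
from plant import r
np.set_printoptions(precision=4,suppress=True)
def down(yaw):  # tool x axis at world yaw (deg), z down
    a=np.radians(yaw); c,s=np.cos(a),np.sin(a)
    return R.from_matrix(np.array([[c,s,0],[s,-c,0],[0,0,-1]]))
def pose():
    s=r.get_state(); return np.array(s['tool_pos']),R.from_quat(s['eef_rot']),s
def go(p,yaw):
    """turn needed (tool rotvec deg) and shift in mm in the tool axes before / after that turn"""
    P,Q,s=pose(); T=down(yaw); d=np.asarray(p)-P
    print('t',round(s['clock'],2),'at',P,'rot',(Q.inv()*T).as_rotvec(degrees=True).round(2),
      'mm before',(Q.inv().apply(d)*1000).round(1),'mm after',(T.inv().apply(d)*1000).round(1))
def ray(k,px):
    K=k['intrinsics'];v=np.c_[(np.atleast_2d(px)-[K[0,2],K[1,2]])/[K[0,0],K[1,1]],np.ones(len(np.atleast_2d(px)))]
    v=v*[1,-1,-1]; rot=np.asarray(k['rotation']); M=R.from_quat(rot) if rot.size==4 else R.from_matrix(rot)
    return np.array(k['eye']),M.apply(v)
def onz(k,px,z):
    e,v=ray(k,px); return e+v*((z-e[2])/v[:,2])[:,None]
def proj(k,X):
    rot=np.asarray(k['rotation']); M=R.from_quat(rot) if rot.size==4 else R.from_matrix(rot)
    v=M.inv().apply(np.atleast_2d(X)-k['eye'])*[1,-1,-1]; K=k['intrinsics']
    return v[:,:2]/v[:,2:]*[K[0,0],K[1,1]]+[K[0,2],K[1,2]]
E
python3 - <<'E'
from h import *
go([.50,.05,.40],90)
go([.50,.05,.40],0)
go([.50,.05,.40],-90)
k=r.get_calibration('wrist');P,Q,s=pose();print(k,Q.inv().apply(k['eye']-P),s['q'])
E
```

```text
t 1.1 at [ 0.2796 -0.559   0.3027] rot [  0.     0.   -63.43] mm before [ 469.5 -446.1  -97.3] mm after [609.  220.4 -97.3]
t 1.1 at [ 0.2796 -0.559   0.3027] rot [ 0.   -0.   26.57] mm before [ 469.5 -446.1  -97.3] mm after [ 220.4 -609.   -97.3]
t 1.1 at [ 0.2796 -0.559   0.3027] rot [  0.    -0.   116.57] mm before [ 469.5 -446.1  -97.3] mm after [-609.  -220.4  -97.3]
{'intrinsics': array([[304.8046,   0.    , 281.0289],
       [  0.    , 304.8046, 207.6084],
       [  0.    ,   0.    ,   1.    ]]), 'eye': array([ 0.3465, -0.5238,  0.3851]), 'rotation': array([-0.1242,  0.0769, -0.5195,  0.8419])} [ 0.0756 -0.0015 -0.0824] [ 1.1408  0.6891 -0.1946  1.5653  0.1573  0.9025 -0.2151]
```

Emit:
play_rows:
  translation:
    - [0.0361, -0.0343, -0.0075]
    - [0.0361, -0.0343, -0.0075]
    - [0.0361, -0.0343, -0.0075]
    - [0.0361, -0.0343, -0.0075]
    - [0.0361, -0.0343, -0.0075]
    - [0.0361, -0.0343, -0.0075]
    - [0.0361, -0.0343, -0.0075]
    - [0.0361, -0.0343, -0.0075]
    - [0.0361, -0.0343, -0.0075]
    - [0.0361, -0.0343, -0.0075]
    - [0.0361, -0.0343, -0.0075]
    - [0.0361, -0.0343, -0.0075]
    - [0.0361, -0.0343, -0.0075]
    - [0, 0, 0]
    - [0, 0, 0]
    - [0, 0, 0]
    - [0, 0, 0]
    - [0, 0, 0]
    - [0, 0, 0]
    - [0, 0, 0]
  delta_rot:
    - [0, 0, 0]
    - [0, 0, 0]
    - [0, 0, 0]
    - [0, 0, 0]
    - [0, 0, 0]
    - [0, 0, 0]
    - [0, 0, 0]
    - [0, 0, 0]
    - [0, 0, 0]
    - [0, 0, 0]
    - [0, 0, 0]
    - [0, 0, 0]
    - [0, 0, 0]
    - [0, 0, -9.06]
    - [0, 0, -9.06]
    - [0, 0, -9.06]
    - [0, 0, -9.06]
    - [0, 0, -9.06]
    - [0, 0, -9.06]
    - [0, 0, -9.06]
  grip: [1, 1, 1, 1, 1, 1, 1, 1, 1, 1, 1, 1, 1, 1, 1, 1, 1, 1, 1, 1]
  squeeze: 30

```text
clock: 3.6
tool_pos: [0.4998, 0.0497, 0.4003]
eef_rot: [0.705, 0.709, 0.0, 0.0]
contact_force: [-0.0, -0.0, 1.1]
opening: 0.998
finger_force: 0.0
```

Run:
```python
from h import *
go([.50,.05,.40],90)
k=r.get_calibration('wrist');cv2.imwrite('pics/w1.png',r.snapshot('wrist'));P,Q,s=pose();print(k['eye'],s['q'])
for n,z in [('packer_round',.091),('packer_square',.091),('packer_hex',.128),('shelf',.014),('tile_thin',.008),('tile_thick',.016),('kiln_slab',.016)]:
    for d in r.silhouettes('wrist',n):
        m=d['pixels'].astype('uint8'); ys,xs=np.nonzero(m)
        c,_=cv2.findContours(m,cv2.RETR_EXTERNAL,cv2.CHAIN_APPROX_NONE); c=max(c,key=len)[:,0].astype(float)
        W=onz(k,c,z); b=cv2.minAreaRect((W[:,:2]*1000).astype(np.float32))
        print(n,round(d['confidence'],2),'px',xs.min(),xs.max(),ys.min(),ys.max(),'rect mm',np.round(b[0],1),np.round(b[1],1),round(b[2],1))
```

```text
t 3.6 at [0.4998 0.0497 0.4003] rot [0.01 0.01 0.29] mm before [0.3 0.2 0.3] mm after [0.3 0.2 0.3]
[0.4994 0.1262 0.4826] [ 0.1709  0.4431 -0.5486  1.7782  0.2699  0.9956 -0.4736]
packer_round 0.81 px 339 381 69 112 rect mm [594.6 155.1] [50.7 48.9] 3.5
packer_round 0.48 px 258 297 0 27 rect mm [496.1 240.6] [39.3 29.6] 16.8
packer_square 0.63 px 336 384 153 198 rect mm [602.1  51.2] [46.1 52.2] 66.9
packer_hex 0.77 px 348 389 228 272 rect mm [606.3 -32.4] [55.8 45. ] 49.8
packer_hex 0.75 px 196 228 267 304 rect mm [411.5 -89.5] [55.9 41.3] 68.0
packer_hex 0.63 px 318 347 290 306 rect mm [ 570.3 -106.7] [39.2 24.5] 0.3
shelf 0.79 px 204 261 54 239 rect mm [429.7  68.5] [ 65.9 279.5] 2.6
tile_thick 0.83 px 258 297 0 28 rect mm [494.4 256.4] [52.  32.9] 0.4
kiln_slab 0.56 px 309 388 52 263 rect mm [605.9  48.6] [112.4 320.4] 5.0
```

View pics/w1.png

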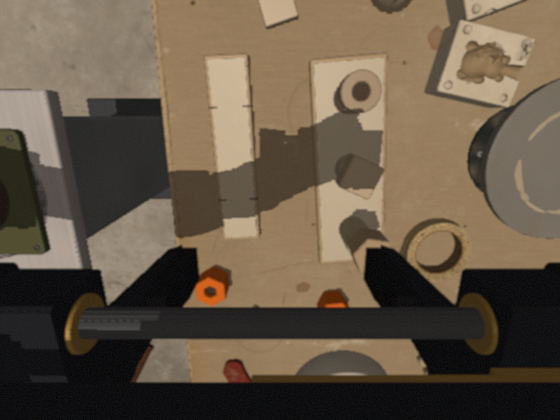

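Emit:
play_rows:
  translation:
    - [-0.025, 0.02, 0.016]
    - [-0.025, 0.02, 0.016]
    - [-0.025, 0.02, 0.016]
    - [-0.025, 0.02, 0.016]
    - [-0.025, 0.02, 0.016]
    - [0, 0, 0]
    - [0, 0, 0]
  delta_rot:
    - [0, 0, 0]
    - [0, 0, 0]
    - [0, 0, 0]
    - [0, 0, 0]
    - [0, 0, 0]
    - [0, 0, 0]
    - [0, 0, 0]
  grip: [1, 1, 1, 1, 1, 1, 1]

```text
clock: 4.88
tool_pos: [0.5996, -0.0742, 0.3204]
eef_rot: [0.707, 0.707, 0.0, -0.0]
contact_force: [0.4, -0.0, 0.5]
opening: 0.998
finger_force: 0.0
```

```bash
cat >> h.py <<'E'
def contour(d):
    m=d['pixels'].astype('uint8'); c,_=cv2.findContours(m,cv2.RETR_EXTERNAL,cv2.CHAIN_APPROX_NONE)
    return max(c,key=len)[:,0].astype(float)
def fit(k,c,poly,z0,h,guess):
    """pose (x,y,yaw deg) of an upright prism whose outline best matches contour c"""
    from scipy.optimize import minimize
    tm=np.zeros((840,1120),np.uint8); cv2.fillPoly(tm,[np.round(c*2).astype(np.int32)],1)
    def cost(q):
        a=np.radians(q[2]); M=np.array([[np.cos(a),-np.sin(a)],[np.sin(a),np.cos(a)]])
        P=poly@M.T+np.array(q[:2])/1000
        X=np.r_[np.c_[P,np.full(len(P),z0)],np.c_[P,np.full(len(P),z0+h)]]
        hull=cv2.convexHull((proj(k,X)*2).astype(np.float32))
        m=np.zeros_like(tm); cv2.fillConvexPoly(m,np.round(hull*16).astype(np.int32),1,shift=4)
        return (m^tm).sum()/tm.sum()
    best=None
    for a in guess[2]:
        g=np.array([guess[0],guess[1],a])
        s=minimize(cost,g,method='Nelder-Mead',options=dict(initial_simplex=g+np.array([[0,0,0],[6,0,0],[0,6,0],[0,0,8]]),xatol=.05,fatol=1e-5))
        if best is None or s.fun<best.fun: best=s
    return best.x.round(2),round(best.fun,3)
def rect(a,b): return np.array([[-a,-b],[a,-b],[a,b],[-a,b]])/2000
def ngon(n,inr,ph=0):
    t=np.radians(ph)+2*np.pi*(np.arange(n)+.5)/n; return inr/1000/np.cos(np.pi/n)*np.c_[np.cos(t),np.sin(t)]
SH=dict(packer_round=(ngon(36,25),20),packer_square=(rect(46,46),35),packer_hex=(ngon(6,24),42),
 shelf=(rect(62,280),14),tile_thin=(rect(42,60),8),tile_thick=(rect(46,46),16),kiln_slab=(rect(110,320),16))
def find(cam,n,z0,near,yaws,tol=.05,k=None):
    k=k or r.get_calibration(cam)
    for d in r.silhouettes(cam,n):
        c=contour(d); W=onz(k,c,z0+SH[n][1]/1000).mean(0)[:2]
        if np.hypot(*(W-np.array(near)/1000))<tol:
            print(cam,n,round(d['confidence'],2),*fit(k,c,SH[n][0],z0,SH[n][1]/1000,(near[0],near[1],yaws)))
E
python3 - <<'E'
from h import *
P,Q,s=pose();print(P)
k=r.get_calibration('wrist');cv2.imwrite('pics/w2.png',r.snapshot('wrist'))
find('wrist','packer_hex',.086,(607,-48),[0,20,40],k=k)
find('wrist','packer_square',.056,(602,50),[0,25,45,70],k=k)
find('wrist','packer_round',.071,(595,155),[0],k=k)
r.snapshot('top')
find('top','packer_hex',.086,(607,-48),[0,20,40])
find('top','packer_square',.056,(602,50),[0,25,45,70])
find('top','packer_round',.071,(595,155),[0])
find('top','shelf',0,(430,70),[0,4])
find('top','tile_thin',0,(462,-235),[-30,0,30,60])
find('top','tile_thick',0,(492,266),[0,30])
find('top','kiln_slab',0,(602,50),[0,4])
E
```

```text
[ 0.5996 -0.0742  0.3204]
wrist packer_hex 0.67 [619.7  -46.53  22.87] 0.023
wrist packer_square 0.65 [605.18  48.23 -22.85] 0.048
top packer_hex 0.69 [617.34 -46.43  17.81] 0.563
top packer_square 0.66 [604.53  44.44 -22.05] 0.101
top packer_round 0.73 [594.38 150.71   3.44] 0.148
top packer_round 0.48 [584.71 132.68  29.39] 12.538
top shelf 0.75 [427.5   64.36   2.6 ] 0.062
top tile_thick 0.64 [493.   264.97  14.2 ] 0.209
top kiln_slab 0.6 [605.21  53.15   5.05] 0.336
```

View pics/w2.png

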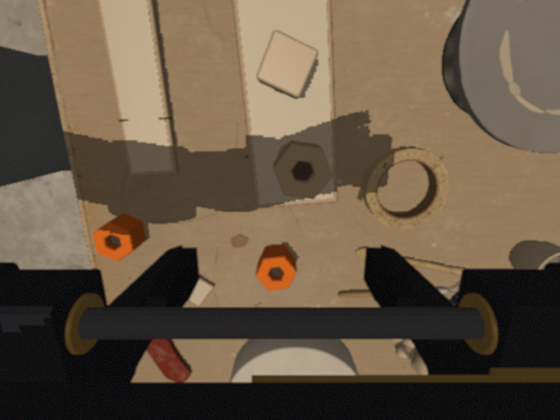

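Run:
```python
from h import *
go([.6197,-.0465,.20],112.87); go([.6197,-.0465,.157],112.87)
```

```text
t 5.47 at [ 0.5998 -0.0752  0.3203] rot [  0.01   0.01 -22.87] mm before [ 28.7  19.9 120.3] mm after [ 18.7  29.5 120.3]
t 5.47 at [ 0.5998 -0.0752  0.3203] rot [  0.01   0.01 -22.87] mm before [ 28.7  19.8 163.3] mm after [ 18.7  29.5 163.3]
```

Emit:
play_rows:
  translation:
    - [0, 0, 0]
    - [0, 0, 0]
    - [0, 0, 0]
    - [0.00374, 0.0059, 0.02]
    - [0.00374, 0.0059, 0.02]
    - [0.00374, 0.0059, 0.02]
    - [0.00374, 0.0059, 0.02]
    - [0.00374, 0.0059, 0.02]
    - [0, 0, 0.02]
    - [0, 0, 0.02]
    - [0, 0, 0.0133]
    - [0, 0, 0.01]
    - [0, 0, 0]
    - [0, 0, 0]
    - [0, 0, 0]
    - [0, 0, 0]
    - [0, 0, 0]
    - [0, 0, 0]
    - [0, 0, 0]
  delta_rot:
    - [0, 0, -7.62]
    - [0, 0, -7.62]
    - [0, 0, -7.62]
    - [0, 0, 0]
    - [0, 0, 0]
    - [0, 0, 0]
    - [0, 0, 0]
    - [0, 0, 0]
    - [0, 0, 0]
    - [0, 0, 0]
    - [0, 0, 0]
    - [0, 0, 0]
    - [0, 0, 0]
    - [0, 0, 0]
    - [0, 0, 0]
    - [0, 0, 0]
    - [0, 0, 0]
    - [0, 0, 0]
    - [0, 0, 0]
  grip: [1, 1, 1, 1, 1, 1, 1, 1, 1, 1, 1, 1, 1, 1, -1, -1, -1, -1, -1]
  squeeze: 20

```text
clock: 7.85
tool_pos: [0.6195, -0.0467, 0.1569]
eef_rot: [0.553, 0.833, -0.0, -0.0]
contact_force: [-0.0, 0.0, 1.3]
opening: 0.546
finger_force: 19.9
```

Run:
```python
from h import *
go([.6197,-.0465,.157],112.87); P,Q,s=pose(); print(s['opening']*88,s['finger_force'],s['contact_force'])
go([.49,-.145,.25],112.87)
```

```text
t 7.85 at [ 0.6195 -0.0467  0.1569] rot [-0.03  0.01 -0.02] mm before [ 0.1  0.2 -0.1] mm after [ 0.1  0.2 -0.1]
48.05381078657835 19.944468124886043 [-0.0125  0.0316  1.3031]
t 7.85 at [ 0.6195 -0.0467  0.1569] rot [-0.03  0.01 -0.02] mm before [ -40.3 -157.6  -93. ] mm after [ -40.2 -157.6  -93.1]
```

Emit:
play_rows:
  translation:
    - [0, 0, -0.01]
    - [0, 0, -0.025]
    - [0, 0, -0.025]
    - [-0.0067, -0.0263, 0]
    - [-0.0067, -0.0263, 0]
    - [-0.0067, -0.0263, 0]
    - [-0.0067, -0.0263, 0]
    - [-0.0067, -0.0263, 0]
    - [-0.0067, -0.0263, 0]
    - [0, 0, 0.025]
    - [0, 0, 0.025]
    - [0, 0, 0.025]
    - [0, 0, 0.025]
    - [0, 0, 0.025]
    - [0, 0, 0.012]
    - [0, 0, 0.008]
    - [0, 0, 0]
    - [0, 0, 0]
    - [0, 0, 0]
    - [0, 0, 0]
  delta_rot:
    - [0, 0, 0]
    - [0, 0, 0]
    - [0, 0, 0]
    - [0, 0, 0]
    - [0, 0, 0]
    - [0, 0, 0]
    - [0, 0, 0]
    - [0, 0, 0]
    - [0, 0, 0]
    - [0, 0, 0]
    - [0, 0, 0]
    - [0, 0, 0]
    - [0, 0, 0]
    - [0, 0, 0]
    - [0, 0, 0]
    - [0, 0, 0]
    - [0, 0, 0]
    - [0, 0, 0]
    - [0, 0, 0]
    - [0, 0, 0]
  grip: [-1, -1, -1, -1, -1, -1, -1, -1, -1, -1, -1, -1, -1, -1, -1, -1, -1, 1, 1, 1]

```text
clock: 10.35
tool_pos: [0.4902, -0.145, 0.0724]
eef_rot: [0.553, 0.833, 0.0, 0.0]
contact_force: [0.4, -0.3, -0.8]
opening: 0.86
finger_force: 0.0
```

Run:
```python
from h import *
P,Q,s=pose();print(s['contact_force'],s['opening'])
go([.605,.03,.27],90)
```

```text
[ 0.425  -0.3301 -0.8286] 0.8601412783907236
t 10.35 at [ 0.4902 -0.145   0.0724] rot [ 0.05  0.02 22.84] mm before [ 116.6  173.9 -197.6] mm after [ 175.   114.8 -197.6]
```

Emit:
play_rows:
  translation:
    - [0, 0, -0.02]
    - [0, 0, -0.04]
    - [0, 0, -0.04]
    - [0, 0, -0.04]
    - [0, 0, -0.04]
    - [0, 0, -0.0676]
    - [0.024, 0.023, 0]
    - [0.024, 0.023, 0]
    - [0.024, 0.023, 0]
    - [0.024, 0.023, 0]
    - [0.024, 0.023, 0]
    - [0, 0, 0]
    - [0, 0, 0]
  delta_rot:
    - [0, 0, 0]
    - [0, 0, 0]
    - [0, 0, 0]
    - [0, 0, 7.6]
    - [0, 0, 7.6]
    - [0, 0, 7.6]
    - [0, 0, 0]
    - [0, 0, 0]
    - [0, 0, 0]
    - [0, 0, 0]
    - [0, 0, 0]
    - [0, 0, 0]
    - [0, 0, 0]
  grip: [1, 1, 1, 1, 1, 1, 1, 1, 1, 1, 1, 1, 1]

```text
clock: 11.98
tool_pos: [0.6041, -0.0257, 0.3142]
eef_rot: [0.707, 0.707, -0.001, -0.0]
contact_force: [-0.3, 0.0, 0.1]
opening: 1.001
finger_force: 0.0
```

```bash
cat >> h.py <<'E'
SH.update(post_short=(ngon(36,22),40),post_middle=(ngon(36,22),55),post_tall=(ngon(36,22),70))
E
python3 - <<'E'
from h import *
P,Q,s=pose();print(P)
k=r.get_calibration('wrist');cv2.imwrite('pics/w3.png',r.snapshot('wrist'))
find('wrist','packer_square',.056,(602,50),[-22],k=k)
find('wrist','packer_round',.071,(595,155),[0],k=k)
find('wrist','kiln_slab',0,(605,50),[4],k=k)
for n in('post_tall','post_short','post_middle'):
  for d in r.silhouettes('wrist',n):
    c=contour(d); print(n,d['confidence'],onz(k,c,.086).mean(0),len(c))
find('wrist','post_tall',.016,(614,-50),[0],k=k)
r.snapshot('top');
for n in('post_tall','post_short'): find('top',n,.016,(614,-50),[0])
E
```

```text
[ 0.6041 -0.0257  0.3142]
wrist packer_square 0.58 [605.73  49.07 -23.42] 0.066
wrist packer_round 0.98 [595.81 156.37   1.16] 0.022
wrist kiln_slab 0.95 [606.93  50.29   4.88] 0.104
post_tall 0.67 [ 0.6156 -0.0422  0.086 ] 135
post_tall 0.18 [0.6055 0.0491 0.086 ] 165
post_middle 0.63 [0.5984 0.1253 0.086 ] 99
wrist post_tall 0.67 [616.3  -48.55  -3.95] 0.053
```

View pics/w3.png

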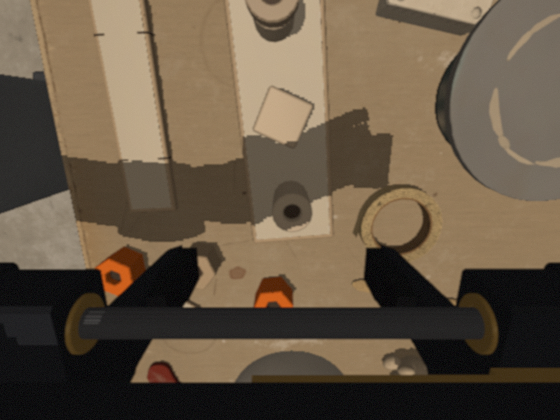

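Run:
```python
from h import *
go([.5958,.1564,.138],90)
```

```text
t 12.53 at [ 0.6048 -0.0249  0.3144] rot [0.   0.01 0.05] mm before [181.3  -8.9 176.4] mm after [181.3  -9.  176.4]
```

Emit:
play_rows:
  translation:
    - [0.0302, -0.0015, 0.015]
    - [0.0302, -0.0015, 0.015]
    - [0.0302, -0.0015, 0.015]
    - [0.0302, -0.0015, 0.015]
    - [0.0302, -0.0015, 0.015]
    - [0.0303, -0.0015, 0.015]
    - [0, 0, 0.025]
    - [0, 0, 0.025]
    - [0, 0, 0.02]
    - [0, 0, 0.0164]
    - [0, 0, 0]
    - [0, 0, 0]
    - [0, 0, 0]
    - [0, 0, 0]
    - [0, 0, 0]
    - [0, 0, 0]
    - [0, 0, 0]
  delta_rot:
    - [0, 0, 0]
    - [0, 0, 0]
    - [0, 0, 0]
    - [0, 0, 0]
    - [0, 0, 0]
    - [0, 0, 0]
    - [0, 0, 0]
    - [0, 0, 0]
    - [0, 0, 0]
    - [0, 0, 0]
    - [0, 0, 0]
    - [0, 0, 0]
    - [0, 0, 0]
    - [0, 0, 0]
    - [0, 0, 0]
    - [0, 0, 0]
    - [0, 0, 0]
  grip: [1, 1, 1, 1, 1, 1, 1, 1, 1, 1, 1, 1, -1, -1, -1, -1, -1]

```text
clock: 14.65
tool_pos: [0.5957, 0.1565, 0.1381]
eef_rot: [0.707, 0.707, 0.0, 0.0]
contact_force: [-1.0, -0.5, 1.4]
opening: 0.562
finger_force: 20.0
```

Run:
```python
from h import *
P,Q,s=pose();print(s['contact_force'],s['opening']*88,s['finger_force'])
go([.616,-.049,P[2]+.016],90)
```

```text
[-0.959  -0.4579  1.4422] 49.47536503004598 20.00007927417755
t 14.65 at [0.5957 0.1565 0.1381] rot [0.01 0.   0.05] mm before [-205.5   20.1  -16. ] mm after [-205.5   20.3  -16. ]
```

Emit:
play_rows:
  translation:
    - [0, 0, -0.01]
    - [0, 0, -0.025]
    - [0, 0, -0.025]
    - [-0.0257, 0.0025, 0]
    - [-0.0257, 0.0025, 0]
    - [-0.0257, 0.0025, 0]
    - [-0.0257, 0.0025, 0]
    - [-0.0257, 0.0025, 0]
    - [-0.0257, 0.0025, 0]
    - [-0.0257, 0.0025, 0]
    - [-0.0256, 0.0027, 0]
    - [0, 0, 0]
    - [0, 0, 0.02]
    - [0, 0, 0.014]
    - [0, 0, 0.006]
    - [0, 0, 0.0045]
    - [0, 0, 0]
    - [0, 0, 0]
    - [0, 0, 0]
    - [0, 0, 0]
  delta_rot:
    - [0, 0, 0]
    - [0, 0, 0]
    - [0, 0, 0]
    - [0, 0, 0]
    - [0, 0, 0]
    - [0, 0, 0]
    - [0, 0, 0]
    - [0, 0, 0]
    - [0, 0, 0]
    - [0, 0, 0]
    - [0, 0, 0]
    - [0, 0, 0]
    - [0, 0, 0]
    - [0, 0, 0]
    - [0, 0, 0]
    - [0, 0, 0]
    - [0, 0, 0]
    - [0, 0, 0]
    - [0, 0, 0]
    - [0, 0, 0]
  grip: [-1, -1, -1, -1, -1, -1, -1, -1, -1, -1, -1, -1, -1, -1, -1, -1, -1, 1, 1, 1]

```text
clock: 17.15
tool_pos: [0.6162, -0.049, 0.1537]
eef_rot: [0.707, 0.707, 0.0, 0.0]
contact_force: [-0.4, 1.2, -0.2]
opening: 0.878
finger_force: 0.0
```

Run:
```python
from h import *
P,Q,s=pose();print(s['contact_force'],s['opening']*88,s['finger_force'])
go([.607,-.015,.32],90)
```

```text
[-0.4037  1.2497 -0.2111] 77.25354310724192 0.0
t 17.15 at [ 0.6162 -0.049   0.1537] rot [0.02 0.   0.05] mm before [  34.    -9.1 -166.3] mm after [  34.    -9.2 -166.3]
```

Up, then look at all columns.

Emit:
play_rows:
  translation:
    - [0, 0, -0.015]
    - [0, 0, -0.03]
    - [0.01, -0.003, -0.04]
    - [0.012, -0.003, -0.04]
    - [0.012, -0.003, -0.041]
    - [0, 0, 0]
    - [0, 0, 0]
  delta_rot:
    - [0, 0, 0]
    - [0, 0, 0]
    - [0, 0, 0]
    - [0, 0, 0]
    - [0, 0, 0]
    - [0, 0, 0]
    - [0, 0, 0]
  grip: [1, 1, 1, 1, 1, 1, 1]

```text
clock: 18.02
tool_pos: [0.6067, -0.0155, 0.3196]
eef_rot: [0.707, 0.707, -0.0, 0.0]
contact_force: [-0.6, -0.5, -1.2]
opening: 1.0
finger_force: 0.0
```

Run:
```python
from h import *
P,Q,s=pose();print(P)
k=r.get_calibration('wrist');cv2.imwrite('pics/w4.png',r.snapshot('wrist'))
find('wrist','packer_square',.056,(602,50),[-22],k=k)
find('wrist','packer_round',.086,(616,-49),[0],k=k)
find('wrist','kiln_slab',0,(605,50),[4],k=k)
find('wrist','post_middle',.016,(598,150),[0],k=k)
go([.6056,.0489,.129],67)
```

```text
[ 0.6067 -0.0155  0.3196]
wrist packer_square 0.58 [605.64  49.18 -22.89] 0.055
wrist packer_round 0.8 [616.74 -51.29  11.61] 0.094
wrist kiln_slab 0.73 [606.88  51.58   5.1 ] 0.256
wrist post_middle 0.7 [596.47 152.4    5.45] 0.042
t 18.27 at [ 0.6067 -0.0154  0.3184] rot [-0.11  0.04 23.02] mm before [ 64.4  -0.6 189.4] mm after [ 58.8 -26.1 189.4]
```

View pics/w4.png

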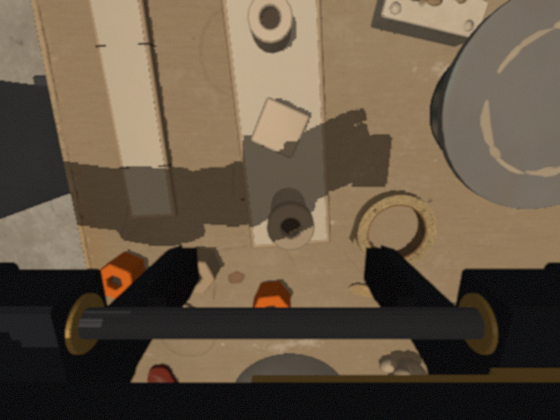

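Emit:
play_rows:
  translation:
    - [0, 0, 0]
    - [0, 0, 0]
    - [0, 0, 0]
    - [0.0147, -0.0065, 0.025]
    - [0.0147, -0.0065, 0.025]
    - [0.0147, -0.0065, 0.025]
    - [0.0147, -0.0065, 0.025]
    - [0, 0, 0.03]
    - [0, 0, 0.03]
    - [0, 0, 0.02]
    - [0, 0, 0.0114]
    - [0, 0, 0]
    - [0, 0, 0]
    - [0, 0, 0]
    - [0, 0, 0]
    - [0, 0, 0]
    - [0, 0, 0]
    - [0, 0, 0]
  delta_rot:
    - [0, 0, 7.67]
    - [0, 0, 7.67]
    - [0, 0, 7.67]
    - [0, 0, 0]
    - [0, 0, 0]
    - [0, 0, 0]
    - [0, 0, 0]
    - [0, 0, 0]
    - [0, 0, 0]
    - [0, 0, 0]
    - [0, 0, 0]
    - [0, 0, 0]
    - [0, 0, 0]
    - [0, 0, 0]
    - [0, 0, 0]
    - [0, 0, 0]
    - [0, 0, 0]
    - [0, 0, 0]
  grip: [1, 1, 1, 1, 1, 1, 1, 1, 1, 1, 1, 1, 1, -1, -1, -1, -1, -1]

```text
clock: 20.52
tool_pos: [0.606, 0.0493, 0.1282]
eef_rot: [0.834, 0.552, -0.0, 0.0]
contact_force: [0.9, 0.4, 0.9]
opening: 0.52
finger_force: 20.0
```

Run:
```python
from h import *
P,Q,s=pose();print(s['contact_force'],s['opening']*88,s['finger_force'])
go([.5975,.151,P[2]+.016],67)
```

```text
[0.8932 0.4269 0.9145] 45.737300052021986 19.96651902794838
t 20.52 at [0.606  0.0493 0.1282] rot [0.   0.   0.04] mm before [ 90.3 -47.5 -16. ] mm after [ 90.3 -47.6 -16. ]
```

Emit:
play_rows:
  translation:
    - [0, 0, -0.01]
    - [0, 0, -0.015]
    - [0, 0, -0.015]
    - [0.01806, -0.0095, 0]
    - [0.01806, -0.0095, 0]
    - [0.01806, -0.0095, 0]
    - [0.01806, -0.0095, 0]
    - [0.01806, -0.0095, 0]
    - [0, 0, 0]
    - [0, 0, 0.013]
    - [0, 0, 0.007]
    - [0, 0, 0.0045]
    - [0, 0, 0]
    - [0, 0, 0]
    - [0, 0, 0]
    - [0, 0, 0]
  delta_rot:
    - [0, 0, 0]
    - [0, 0, 0]
    - [0, 0, 0]
    - [0, 0, 0]
    - [0, 0, 0]
    - [0, 0, 0]
    - [0, 0, 0]
    - [0, 0, 0]
    - [0, 0, 0]
    - [0, 0, 0]
    - [0, 0, 0]
    - [0, 0, 0]
    - [0, 0, 0]
    - [0, 0, 0]
    - [0, 0, 0]
    - [0, 0, 0]
  grip: [-1, -1, -1, -1, -1, -1, -1, -1, -1, -1, -1, -1, -1, 1, 1, 1]

```text
clock: 22.52
tool_pos: [0.5976, 0.151, 0.1437]
eef_rot: [0.834, 0.552, 0.0, 0.0]
contact_force: [0.1, -0.0, 0.0]
opening: 0.837
finger_force: 0.0
```

Run:
```python
from h import *
P,Q,s=pose();print(s['contact_force'],s['opening']*88,s['finger_force'])
go([.607,-.015,.32],90)
```

```text
[ 0.0631 -0.0331  0.0206] 73.66654405581758 0.0
t 22.52 at [0.5976 0.151  0.1437] rot [  0.01  -0.01 -22.96] mm before [-149.1   73.4 -176.3] mm after [-166.     9.4 -176.3]
```

Emit:
play_rows:
  translation:
    - [0, 0, -0.016]
    - [0, 0, -0.04]
    - [0, 0, -0.04]
    - [0, 0, -0.04]
    - [0, 0, -0.04]
    - [-0.03, 0.0019, 0]
    - [-0.034, 0.0019, 0]
    - [-0.034, 0.0019, 0]
    - [-0.034, 0.0019, 0]
    - [-0.034, 0.0018, 0]
    - [0, 0, 0]
    - [0, 0, 0]
  delta_rot:
    - [0, 0, 0]
    - [0, 0, 0]
    - [0, 0, -7.66]
    - [0, 0, -7.66]
    - [0, 0, -7.66]
    - [0, 0, 0]
    - [0, 0, 0]
    - [0, 0, 0]
    - [0, 0, 0]
    - [0, 0, 0]
    - [0, 0, 0]
    - [0, 0, 0]
  grip: [1, 1, 1, 1, 1, 1, 1, 1, 1, 1, 1, 1]

```text
clock: 24.02
tool_pos: [0.6069, -0.0139, 0.3205]
eef_rot: [0.707, 0.708, 0.001, -0.0]
contact_force: [-0.0, 0.5, 0.4]
opening: 1.0
finger_force: 0.0
```

Run:
```python
from h import *
P,Q,s=pose();print(P)
k=r.get_calibration('wrist');cv2.imwrite('pics/w5.png',r.snapshot('wrist'))
find('wrist','packer_square',.071,(598,150),[-22],k=k)
find('wrist','packer_round',.086,(616,-49),[0],k=k)
find('wrist','kiln_slab',0,(605,50),[4],k=k)
for n in('post_middle','post_short','post_tall'):
  print(n)
  for d in r.silhouettes('wrist',n):
    c=contour(d); W=onz(k,c,.05).mean(0); print(d['confidence'],W,len(c))
    if abs(W[1]-.05)<.03: print(fit(k,c,SH['post_short'][0],.016,.04,(606,50,[0])))
r.snapshot('top'); find('top','packer_hex',0,(490,-145),[20]); find('top','packer_square',.071,(598,150),[-22])
for n in('post_short','post_tall'):
  for d in r.look_for('top',n): print(n,d)
go([.490,-.145,.16],112.87)
```

```text
[ 0.6069 -0.0139  0.3205]
wrist packer_square 0.64 [597.37 150.87 -22.17] 0.036
wrist packer_round 0.78 [617.1  -51.16  10.63] 0.093
wrist kiln_slab 0.83 [607.08  52.59   4.5 ] 0.349
post_middle
0.45 [0.6041 0.05   0.05  ] 114
(array([604.16,  49.8 ,   3.39]), np.float64(0.033))
post_short
0.85 [0.6041 0.0502 0.05  ] 109
(array([604.2 ,  49.48,   8.38]), np.float64(0.109))
post_tall
0.87 [ 0.6143 -0.033   0.05  ] 88
top packer_square 0.58 [596.49 146.1  -25.46] 0.075
post_short {'point': [0.5993, 0.0464, 0.0608], 'confidence': 0.78}
post_tall {'point': [0.5961, 0.1067, 0.0177], 'confidence': 0.29}
t 24.62 at [ 0.607  -0.015   0.3196] rot [ -0.01   0.01 -22.84] mm before [-129.9 -117.   159.6] mm after [ -74.3 -158.3  159.6]
```

View pics/w5.png

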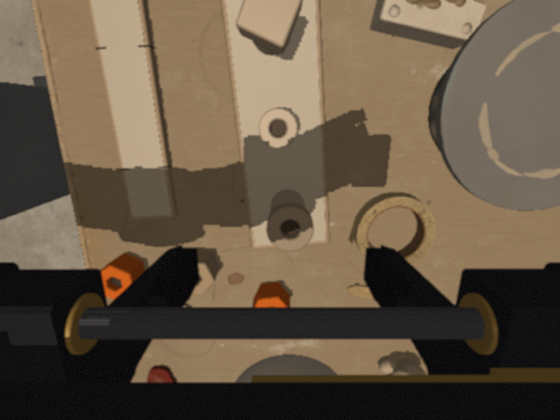

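Emit:
play_rows:
  translation:
    - [0, 0, 0]
    - [0, 0, 0]
    - [0, 0, 0]
    - [-0.0124, -0.0264, 0.015]
    - [-0.0124, -0.0264, 0.015]
    - [-0.0124, -0.0264, 0.015]
    - [-0.0124, -0.0264, 0.015]
    - [-0.0124, -0.0264, 0.015]
    - [-0.0123, -0.0263, 0.015]
    - [0, 0, 0.035]
    - [0, 0, 0.035]
    - [0, 0, 0.035]
    - [0, 0, 0.03]
    - [0, 0, 0.014]
    - [0, 0, 0.008]
    - [0, 0, 0]
    - [0, 0, 0]
    - [0, 0, 0]
    - [0, 0, 0]
    - [0, 0, 0]
  delta_rot:
    - [0, 0, -7.61]
    - [0, 0, -7.61]
    - [0, 0, -7.62]
    - [0, 0, 0]
    - [0, 0, 0]
    - [0, 0, 0]
    - [0, 0, 0]
    - [0, 0, 0]
    - [0, 0, 0]
    - [0, 0, 0]
    - [0, 0, 0]
    - [0, 0, 0]
    - [0, 0, 0]
    - [0, 0, 0]
    - [0, 0, 0]
    - [0, 0, 0]
    - [0, 0, 0]
    - [0, 0, 0]
    - [0, 0, 0]
    - [0, 0, 0]
  grip: [1, 1, 1, 1, 1, 1, 1, 1, 1, 1, 1, 1, 1, 1, 1, 1, -1, -1, -1, -1]

```text
clock: 27.12
tool_pos: [0.4901, -0.1451, 0.0728]
eef_rot: [0.553, 0.833, 0.0, 0.0]
contact_force: [0.1, 0.5, -0.3]
opening: 0.568
finger_force: 0.0
```

Run:
```python
from h import *
P,Q,s=pose();print(s['contact_force'],s['opening']*88,s['finger_force'])
go([.605,.05,.0719+.057],112.87)
```

```text
[ 0.0871  0.5207 -0.3272] 49.982244852638345 0.0
t 27.12 at [ 0.4901 -0.1451  0.0728] rot [ 0.02  0.01 -0.01] mm before [135.1 181.7 -56.1] mm after [135.1 181.7 -56.1]
```

Emit:
play_rows:
  translation:
    - [0, 0, 0]
    - [0, 0, 0]
    - [0, 0, -0.02]
    - [0, 0, -0.035]
    - [0, 0, -0.035]
    - [0, 0, -0.04]
    - [0.0169, 0.0227, 0]
    - [0.0169, 0.0227, 0]
    - [0.0169, 0.0227, 0]
    - [0.0169, 0.0227, 0]
    - [0.0169, 0.0227, 0]
    - [0.0169, 0.0227, 0]
    - [0.0169, 0.0227, 0]
    - [0.0168, 0.0228, 0]
    - [0, 0, 0]
    - [0, 0, 0.02]
    - [0, 0, 0.02]
    - [0, 0, 0]
  delta_rot:
    - [0, 0, 0]
    - [0, 0, 0]
    - [0, 0, 0]
    - [0, 0, 0]
    - [0, 0, 0]
    - [0, 0, 0]
    - [0, 0, 0]
    - [0, 0, 0]
    - [0, 0, 0]
    - [0, 0, 0]
    - [0, 0, 0]
    - [0, 0, 0]
    - [0, 0, 0]
    - [0, 0, 0]
    - [0, 0, 0]
    - [0, 0, 0]
    - [0, 0, 0]
    - [0, 0, 0]
  grip: [-1, -1, -1, -1, -1, -1, -1, -1, -1, -1, -1, -1, -1, -1, -1, -1, -1, -1]

```text
clock: 29.38
tool_pos: [0.6033, 0.0488, 0.1606]
eef_rot: [0.553, 0.833, -0.002, -0.001]
contact_force: [1.1, -0.6, -1.6]
opening: 0.539
finger_force: 20.0
```

Run:
```python
from h import *
P,Q,s=pose();print(s['contact_force'],s['opening']*88,s['finger_force'])
go([.605,.05,.0719+.057],112.87)
```

```text
[ 1.0667 -0.5639 -1.5989] 47.44994277321915 19.990383409895003
t 29.38 at [0.6033 0.0488 0.1606] rot [-0.28 -0.01 -0.04] mm before [ 0.5  2.2 31.7] mm after [ 0.5  2.  31.7]
```

Emit:
play_rows:
  translation:
    - [0, 0, 0]
    - [0, 0, 0.015]
    - [0, 0, 0.01]
    - [0, 0, 0.0085]
    - [0, 0, 0]
    - [0, 0, 0]
    - [0, 0, 0]
    - [0, 0, 0]
    - [0, 0, 0]
  delta_rot:
    - [0, 0, 0]
    - [0, 0, 0]
    - [0, 0, 0]
    - [0, 0, 0]
    - [0, 0, 0]
    - [0, 0, 0]
    - [0, 0, 0]
    - [0, 0, 0]
    - [0, 0, 0]
  grip: [-1, -1, -1, -1, -1, -1, 1, 1, 1]

```text
clock: 30.5
tool_pos: [0.6051, 0.0501, 0.1293]
eef_rot: [0.553, 0.833, 0.0, 0.0]
contact_force: [0.2, -0.9, 0.6]
opening: 0.858
finger_force: 0.0
```

Run:
```python
from h import *
P,Q,s=pose();print(s['contact_force'],s['opening']*88,s['finger_force'])
go([.46,-.31,.25],90)
```

```text
[ 0.1713 -0.93    0.6188] 75.53897006385792 0.0
t 30.5 at [0.6051 0.0501 0.1293] rot [ 0.03  0.   22.86] mm before [-275.5 -273.5 -120.8] mm after [-360.1 -145.1 -120.7]
```

Emit:
play_rows:
  translation:
    - [0, 0, -0.02]
    - [0, 0, -0.035]
    - [0, 0, -0.035]
    - [0, 0, -0.035]
    - [-0.034, -0.0143, 0]
    - [-0.034, -0.0143, 0]
    - [-0.034, -0.0143, 0]
    - [-0.034, -0.0143, 0]
    - [-0.034, -0.0143, 0]
    - [-0.034, -0.0143, 0]
    - [-0.034, -0.0143, 0]
    - [-0.034, -0.0143, 0]
    - [-0.034, -0.0143, 0]
    - [-0.034, -0.0143, 0]
    - [0, 0, 0]
    - [0, 0, 0]
  delta_rot:
    - [0, 0, 0]
    - [0, 0, 7.62]
    - [0, 0, 7.62]
    - [0, 0, 7.62]
    - [0, 0, 0]
    - [0, 0, 0]
    - [0, 0, 0]
    - [0, 0, 0]
    - [0, 0, 0]
    - [0, 0, 0]
    - [0, 0, 0]
    - [0, 0, 0]
    - [0, 0, 0]
    - [0, 0, 0]
    - [0, 0, 0]
    - [0, 0, 0]
  grip: [1, 1, 1, 1, 1, 1, 1, 1, 1, 1, 1, 1, 1, 1, 1, 1]

```text
clock: 32.5
tool_pos: [0.4626, -0.289, 0.2551]
eef_rot: [0.707, 0.707, 0.001, 0.001]
contact_force: [1.4, -0.1, -0.4]
opening: 1.002
finger_force: 0.0
```

Run:
```python
from h import *
P,Q,s=pose();print(P)
k=r.get_calibration('wrist');cv2.imwrite('pics/w6.png',r.snapshot('wrist'))
find('wrist','tile_thin',0,(462,-235),[-60,-30,0,30,60,90],k=k)
r.snapshot('top')
find('top','tile_thin',0,(462,-235),[-60,-30,0,30,60,90])
find('top','packer_hex',.056,(605,50),[22]);find('top','packer_round',.086,(616,-50),[0]);find('top','packer_square',.071,(597,150),[-22])
find('top','shelf',0,(430,70),[0,4])
```

```text
[ 0.4626 -0.289   0.2551]
wrist tile_thin 0.88 [ 465.15 -237.11   53.48] 0.064
top tile_thin 0.62 [ 462.94 -241.03   54.93] 0.065
top packer_hex 0.88 [603.82  46.98  24.32] 0.057
top packer_round 0.71 [615.46 -54.68  12.28] 0.153
top packer_square 0.73 [594.77 145.68 -28.64] 0.156
top shelf 0.64 [427.05  64.31   2.84] 0.046
```

View pics/w6.png

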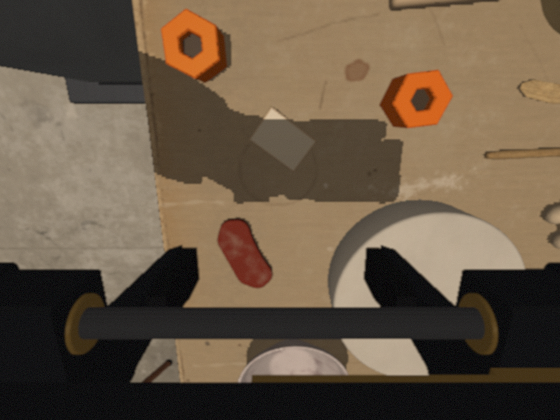

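Run:
```python
from h import *
k=r.get_calibration('wrist'); print(onz(k,[[275,108],[315,141],[291,170],[250,139],[245,218],[222,228]],.008))
go([.465,-.237,.066],143.5)
```

```text
[[ 0.4561 -0.2054  0.008 ]
 [ 0.4982 -0.2385  0.008 ]
 [ 0.4732 -0.2694  0.008 ]
 [ 0.4296 -0.2366  0.008 ]
 [ 0.4215 -0.3245  0.008 ]
 [ 0.3947 -0.3366  0.008 ]]
t 32.9 at [ 0.4622 -0.2894  0.2541] rot [  0.    -0.   -53.44] mm before [ 52.4   2.8 188.2] mm after [ 28.9  43.8 188.1]
```

Emit:
play_rows:
  translation:
    - [0, 0, 0.015]
    - [0, 0, 0.015]
    - [0, 0, 0.015]
    - [0, 0, 0.015]
    - [0, 0, 0.015]
    - [0, 0, 0.015]
    - [0.0096, 0.0146, 0]
    - [0.0096, 0.0146, 0]
    - [0.0096, 0.0146, 0]
    - [0, 0, 0.03]
    - [0, 0, 0.03]
    - [0, 0, 0.02]
    - [0, 0, 0.012]
    - [0, 0, 0.006]
    - [0, 0, 0]
    - [0, 0, 0]
    - [0, 0, 0]
    - [0, 0, 0]
    - [0, 0, 0]
    - [0, 0, 0]
  delta_rot:
    - [0, 0, -8.91]
    - [0, 0, -8.91]
    - [0, 0, -8.91]
    - [0, 0, -8.91]
    - [0, 0, -8.91]
    - [0, 0, -8.9]
    - [0, 0, 0]
    - [0, 0, 0]
    - [0, 0, 0]
    - [0, 0, 0]
    - [0, 0, 0]
    - [0, 0, 0]
    - [0, 0, 0]
    - [0, 0, 0]
    - [0, 0, 0]
    - [0, 0, 0]
    - [0, 0, 0]
    - [0, 0, 0]
    - [0, 0, 0]
    - [0, 0, 0]
  grip: [1, 1, 1, 1, 1, 1, 1, 1, 1, 1, 1, 1, 1, 1, 1, -1, -1, -1, -1, -1]
  squeeze: 15

```text
clock: 35.4
tool_pos: [0.4649, -0.2377, 0.0662]
eef_rot: [0.314, 0.95, -0.0, 0.0]
contact_force: [0.5, -1.0, 0.6]
opening: 0.474
finger_force: 15.0
```

Run:
```python
from h import *
P,Q,s=pose();print(s['contact_force'],s['opening']*88,s['finger_force'])
go([.605,.05,P[2]+.0995],143.5)
```

```text
[ 0.5321 -1.0128  0.5896] 41.74891273422128 15.000764429569244
t 35.4 at [ 0.4649 -0.2377  0.0662] rot [-0.01  0.01 -0.05] mm before [ 58.7 314.5 -99.5] mm after [ 58.5 314.6 -99.5]
```

Emit:
play_rows:
  translation:
    - [0, 0, -0.02]
    - [0, 0, -0.04]
    - [0, 0, -0.045]
    - [0, 0, -0.045]
    - [0.00587, 0.03145, 0]
    - [0.00587, 0.03145, 0]
    - [0.00587, 0.03145, 0]
    - [0.00587, 0.03145, 0]
    - [0.00587, 0.03145, 0]
    - [0.00587, 0.03145, 0]
    - [0.00587, 0.03145, 0]
    - [0.00587, 0.03145, 0]
    - [0.00587, 0.03145, 0]
    - [0.00587, 0.03145, 0]
    - [0, 0, 0]
    - [0, 0, 0.02]
    - [0, 0, 0.015]
    - [0, 0, 0]
    - [0, 0, 0]
  delta_rot:
    - [0, 0, 0]
    - [0, 0, 0]
    - [0, 0, 0]
    - [0, 0, 0]
    - [0, 0, 0]
    - [0, 0, 0]
    - [0, 0, 0]
    - [0, 0, 0]
    - [0, 0, 0]
    - [0, 0, 0]
    - [0, 0, 0]
    - [0, 0, 0]
    - [0, 0, 0]
    - [0, 0, 0]
    - [0, 0, 0]
    - [0, 0, 0]
    - [0, 0, 0]
    - [0, 0, 0]
    - [0, 0, 0]
  grip: [-1, -1, -1, -1, -1, -1, -1, -1, -1, -1, -1, -1, -1, -1, -1, -1, -1, -1, -1]

```text
clock: 37.78
tool_pos: [0.605, 0.0497, 0.181]
eef_rot: [0.314, 0.949, -0.0, -0.0]
contact_force: [0.6, -0.5, -0.3]
opening: 0.48
finger_force: 15.0
```

Run:
```python
from h import *
P,Q,s=pose();print(s['contact_force'],s['opening']*88,s['finger_force'])
go([.605,.05,.0662+.099],143.5)
```

```text
[ 0.6366 -0.466  -0.2532] 42.2147872172813 14.999937415122986
t 37.77 at [0.605  0.0497 0.181 ] rot [-0.01 -0.01 -0.07] mm before [ 0.2  0.3 15.8] mm after [ 0.2  0.3 15.8]
```

Lower 16 mm, release, rise 120 mm, turn back to yaw 90 and move back for a look.

Emit:
play_rows:
  translation:
    - [0, 0, 0.008]
    - [0, 0, 0.005]
    - [0, 0, 0.0028]
    - [0, 0, 0]
    - [0, 0, 0]
    - [0, 0, 0]
    - [0, 0, 0]
    - [0, 0, -0.01]
    - [0, 0, -0.025]
    - [0, 0, -0.03]
    - [0, 0, -0.03]
    - [0, 0, -0.03]
    - [0, 0, -0.03]
    - [-0.03, 0, 0]
    - [-0.03, 0, 0]
    - [0, 0, 0]
    - [0, 0, 0]
  delta_rot:
    - [0, 0, 0]
    - [0, 0, 0]
    - [0, 0, 0]
    - [0, 0, 0]
    - [0, 0, 0]
    - [0, 0, 0]
    - [0, 0, 0]
    - [0, 0, 0]
    - [0, 0, 8.91]
    - [0, 0, 8.91]
    - [0, 0, 8.91]
    - [0, 0, 8.91]
    - [0, 0, 8.91]
    - [0, 0, 8.9]
    - [0, 0, 0]
    - [0, 0, 0]
    - [0, 0, 0]
  grip: [-1, -1, -1, -1, -1, 1, 1, 1, 1, 1, 1, 1, 1, 1, 1, 1, 1]

```text
clock: 39.9
tool_pos: [0.6095, -0.0082, 0.3208]
eef_rot: [0.707, 0.708, 0.001, -0.0]
contact_force: [0.3, 0.5, -0.7]
opening: 0.997
finger_force: 0.0
```

Run:
```python
from h import *
P,Q,s=pose();print(P)
k=r.get_calibration('wrist');cv2.imwrite('pics/w7.png',r.snapshot('wrist'))
find('wrist','tile_thin',.098,(605,50),[53],k=k)
find('wrist','packer_hex',.056,(605,50),[22],k=k)
find('wrist','packer_square',.071,(598,150),[-22],k=k)
find('wrist','packer_round',.086,(616,-49),[0],k=k)
find('wrist','kiln_slab',0,(605,50),[4],k=k)
find('wrist','shelf',0,(430,68),[2.6],k=k)
go([.43,.068,.066],92.6);go([.43,-.01,.3],92.6)
```

```text
[ 0.6095 -0.0082  0.3208]
wrist tile_thin 0.7 [605.9   51.84  53.85] 0.029
wrist packer_square 0.97 [596.95 150.77 -22.35] 0.028
wrist packer_round 0.61 [616.83 -50.91   8.34] 0.078
wrist kiln_slab 0.98 [606.97  51.14   4.9 ] 0.333
wrist shelf 0.65 [428.27  69.78   2.8 ] 0.039
t 40.25 at [ 0.6096 -0.0089  0.3203] rot [-0.   -0.01 -2.53] mm before [  77.1 -179.5  254.3] mm after [  85.  -175.9  254.3]
t 40.25 at [ 0.6096 -0.0089  0.3203] rot [-0.   -0.01 -2.53] mm before [  -0.9 -179.6   20.3] mm after [   7.1 -179.5   20.3]
```

View pics/w7.png

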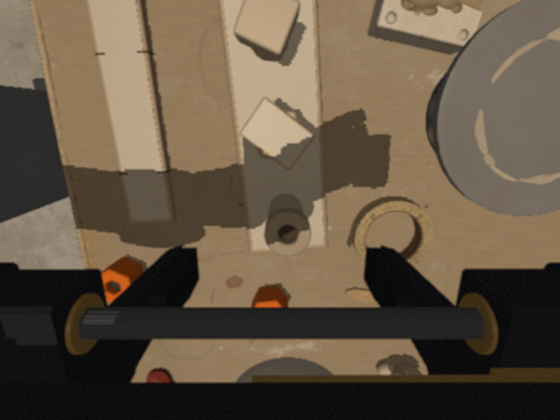

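Emit:
play_rows:
  translation:
    - [0, 0, 0]
    - [0.01233, -0.02527, 0]
    - [0.01233, -0.02527, 0]
    - [0.01233, -0.02527, 0]
    - [0.01233, -0.02527, 0]
    - [0.01233, -0.02527, 0]
    - [0.01233, -0.02527, 0]
    - [0.01233, -0.02527, 0]
    - [0, 0, 0.045]
    - [0, 0, 0.045]
    - [0, 0, 0.045]
    - [0, 0, 0.045]
    - [0, 0, 0.035]
    - [0, 0, 0.02]
    - [0, 0, 0]
    - [0, 0, 0]
  delta_rot:
    - [0, 0, -2.6]
    - [0, 0, 0]
    - [0, 0, 0]
    - [0, 0, 0]
    - [0, 0, 0]
    - [0, 0, 0]
    - [0, 0, 0]
    - [0, 0, 0]
    - [0, 0, 0]
    - [0, 0, 0]
    - [0, 0, 0]
    - [0, 0, 0]
    - [0, 0, 0]
    - [0, 0, 0]
    - [0, 0, 0]
    - [0, 0, 0]
  grip: [1, 1, 1, 1, 1, 1, 1, 1, 1, 1, 1, 1, 1, 1, 1, 1]
  squeeze: 45

```text
clock: 42.25
tool_pos: [0.4284, 0.0678, 0.0987]
eef_rot: [0.691, 0.723, -0.006, -0.003]
contact_force: [0.4, 0.4, -0.6]
opening: 1.002
finger_force: 0.0
```

Run:
```python
from h import *
go([.4288,.069,.067],92.7)
r.snapshot('scene'); find('scene','shelf',0,(430,68),[2.6])
k=r.get_calibration('wrist'); r.snapshot('wrist'); find('wrist','shelf',0,(430,68),[2.6],tol=.15,k=k)
```

```text
t 42.25 at [0.4284 0.0678 0.0987] rot [-0.8   0.21 -0.04] mm before [ 1.3  0.9 31.6] mm after [ 1.1  0.5 31.7]
wrist shelf 0.97 [422.96 167.92   3.02] 0.026
```

Emit:
play_rows:
  translation:
    - [0, 0, 0]
    - [0, 0, 0]
    - [0, 0, 0]
  delta_rot:
    - [0, 0, 0]
    - [0, 0, 0]
    - [0, 0, 0]
  grip: [1, 1, 1]

```text
clock: 42.82
tool_pos: [0.428, 0.0677, 0.0983]
eef_rot: [0.69, 0.723, -0.007, -0.003]
contact_force: [0.5, 0.3, -0.2]
opening: 1.004
finger_force: 0.0
```

Run:
```python
from h import *
go([.4288,.069,.067],92.7); print(pose()[2]['q'])
```

```text
t 42.83 at [0.428  0.0677 0.0983] rot [-0.85  0.26 -0.03] mm before [ 1.4  1.3 31.2] mm after [ 1.3  0.8 31.3]
[-0.2018  0.8794 -0.1003  2.2573  1.2875  0.0817 -1.5071]
```

The wrist is at its bend limit here (q6≈0.08). I'll rise a little and turn the tool by half a turn, which gives the same grasp and lets joint 5 go over to the other side.

Emit:
play_rows:
  translation:
    - [0, 0, -0.01]
    - [0, 0, 0]
    - [0, 0, 0]
    - [0, 0, 0]
    - [0, 0, 0]
    - [0, 0, 0]
    - [0, 0, 0]
    - [0, 0, 0]
    - [0, 0, 0]
    - [0, 0, 0]
    - [0, 0, 0]
  delta_rot:
    - [0, 0, 0]
    - [0, 0, 10]
    - [0, 0, 10]
    - [0, 0, 10]
    - [0, 0, 10]
    - [0, 0, 10]
    - [0, 0, 10]
    - [0, 0, 10]
    - [0, 0, 10]
    - [0, 0, 10]
    - [0, 0, 0]
  grip: [1, 1, 1, 1, 1, 1, 1, 1, 1, 1, 1]

```text
clock: 44.2
tool_pos: [0.4281, 0.0677, 0.1082]
eef_rot: [1.0, 0.024, -0.007, 0.003]
contact_force: [0.9, -0.8, 1.0]
opening: 1.002
finger_force: 0.0
```

Run:
```python
from h import *
go([.4288,.069,.067],-87.3); print(pose()[2]['q'])
```

```text
t 44.2 at [0.4281 0.0677 0.1082] rot [ 0.88  0.46 90.05] mm before [ 1.4 -1.5 41.2] mm after [-1.3 -0.7 41.2]
[-0.2407  0.8576 -0.0378  2.2574  0.6126  0.0521 -2.4005]
```

Emit:
play_rows:
  translation:
    - [0, 0, 0]
    - [0, 0, 0]
    - [0, 0, 0]
    - [0, 0, 0]
    - [0, 0, 0]
    - [0, 0, 0]
    - [0, 0, 0]
    - [0, 0, 0]
    - [0, 0, 0]
    - [0, 0, 0]
    - [0, 0, 0]
    - [0, 0, 0]
    - [0, 0, 0]
    - [0, 0, 0]
    - [0, 0, 0]
    - [0, 0, 0]
    - [0, 0, 0]
    - [0, 0, 0]
    - [0, 0, 0]
    - [0, 0, 0]
  delta_rot:
    - [0, 0, -10]
    - [0, 0, -10]
    - [0, 0, -10]
    - [0, 0, -10]
    - [0, 0, -10]
    - [0, 0, -10]
    - [0, 0, -10]
    - [0, 0, -10]
    - [0, 0, -10]
    - [0, 0, -10]
    - [0, 0, -10]
    - [0, 0, -10]
    - [0, 0, -10]
    - [0, 0, -10]
    - [0, 0, -10]
    - [0, 0, -10]
    - [0, 0, -10]
    - [0, 0, -10]
    - [0, 0, -10]
    - [0, 0, -10]
  grip: [1, 1, 1, 1, 1, 1, 1, 1, 1, 1, 1, 1, 1, 1, 1, 1, 1, 1, 1, 1]

```text
clock: 46.7
tool_pos: [0.4283, 0.0675, 0.1082]
eef_rot: [-0.201, 0.98, -0.001, -0.007]
contact_force: [-0.1, 0.6, 0.0]
opening: 0.997
finger_force: 0.0
```

Run:
```python
from h import *
go([.4288,.069,.067],-87.3); print(pose()[2]['q'])
```

```text
t 46.7 at [0.4283 0.0675 0.1082] rot [  0.55  -0.74 -69.51] mm before [-1.7  1.1 41.2] mm after [-1.5 -0.6 41.2]
[ 0.0715  0.9055 -0.5503  2.241   1.3739  0.434   0.3239]
```

Emit:
play_rows:
  translation:
    - [0, 0, 0]
    - [0, 0, 0]
    - [0, 0, 0]
    - [0, 0, 0]
    - [0, 0, 0]
    - [0, 0, 0]
    - [0, 0, 0]
    - [0, 0, 0.01]
    - [0, 0, 0.005]
    - [0, 0, 0]
  delta_rot:
    - [0, 0, -9.93]
    - [0, 0, -9.93]
    - [0, 0, -9.93]
    - [0, 0, -9.93]
    - [0, 0, -9.93]
    - [0, 0, -9.93]
    - [0, 0, -9.93]
    - [0, 0, 0]
    - [0, 0, 0]
    - [0, 0, 0]
  grip: [1, 1, 1, 1, 1, 1, 1, 1, 1, 1]

```text
clock: 47.95
tool_pos: [0.4278, 0.0675, 0.093]
eef_rot: [0.721, -0.693, -0.004, 0.007]
contact_force: [-1.1, 1.8, -0.3]
opening: 0.999
finger_force: 0.0
```

Run:
```python
from h import *
go([.4288,.069,.067],-87.3); print(pose()[2]['q'])
```

```text
t 47.95 at [0.4278 0.0675 0.093 ] rot [ 0.88 -0.27 -0.45] mm before [-1.6 -1.5 25.9] mm after [-1.4 -1.1 26. ]
[ 0.1174  0.9612 -0.6311  2.2408  1.4603  0.5093  1.4486]
```

Emit:
play_rows:
  translation:
    - [0, 0, 0]
    - [-0.0007, -0.0006, 0.013]
    - [-0.0007, -0.0005, 0.008]
    - [0, 0, 0.005]
    - [0, 0, 0]
    - [0, 0, 0]
  delta_rot:
    - [0.88, -0.27, -0.45]
    - [0, 0, 0]
    - [0, 0, 0]
    - [0, 0, 0]
    - [0, 0, 0]
    - [0, 0, 0]
  grip: [1, 1, 1, 1, 1, 1]

```text
clock: 48.7
tool_pos: [0.429, 0.0691, 0.0674]
eef_rot: [0.723, -0.691, 0.0, -0.0]
contact_force: [-0.1, 0.4, -0.7]
opening: 1.003
finger_force: 0.0
```

Run:
```python
from h import *
go([.4288,.069,.067],-87.3); s=pose()[2];print(s['q'],s['contact_force'])
r.snapshot('scene');cv2.imwrite('pics/s8.png',r.snapshot('scene'))
k=r.get_calibration('wrist'); r.snapshot('wrist'); find('wrist','shelf',0,(430,68),[2.6],tol=.2,k=k)
```

```text
t 48.7 at [0.429  0.0691 0.0674] rot [-0.04  0.01 -0.07] mm before [0.1 0.3 0.4] mm after [0.1 0.3 0.4]
[ 0.1141  1.0212 -0.6281  2.2484  1.6233  0.5257  1.308 ] [-0.1234  0.4373 -0.7487]
wrist shelf 0.75 [427.04  69.17   2.84] 0.335
```

View pics/s8.png

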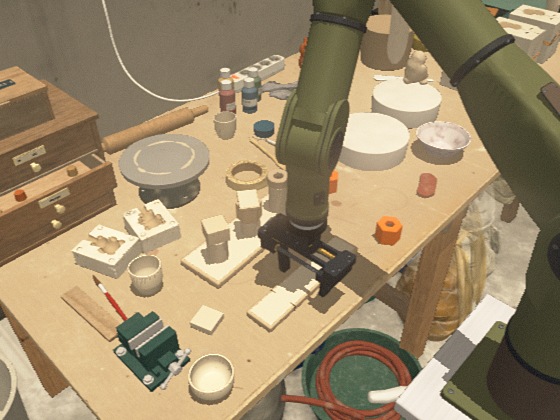

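Emit:
play_rows:
  translation:
    - [0, 0, 0]
    - [0, 0, 0]
    - [0, 0, 0]
    - [0, 0, 0]
    - [0, 0, -0.01]
    - [0, 0, -0.015]
    - [0, 0, -0.03]
    - [0, 0, -0.03]
    - [0, 0, -0.03]
    - [0, 0, -0.03]
    - [0, 0, -0.015]
    - [0, 0, 0]
    - [0, 0, 0]
  delta_rot:
    - [0, 0, 0]
    - [0, 0, 0]
    - [0, 0, 0]
    - [0, 0, 0]
    - [0, 0, 0]
    - [0, 0, 0]
    - [0, 0, 0]
    - [0, 0, 0]
    - [0, 0, 0]
    - [0, 0, 0]
    - [0, 0, 0]
    - [0, 0, 0]
    - [0, 0, 0]
  grip: [-1, -1, -1, -1, -1, -1, -1, -1, -1, -1, -1, -1, -1]
  squeeze: 45

```text
clock: 50.52
tool_pos: [0.4285, 0.0685, 0.2264]
eef_rot: [0.723, -0.691, -0.0, 0.001]
contact_force: [0.7, 0.1, -5.3]
opening: 0.695
finger_force: 45.0
```

Run:
```python
from h import *
P,Q,s=pose();print(s['contact_force'],s['moment'],s['opening']*88,s['finger_force'],s['q'])
k=r.get_calibration('wrist'); cv2.imwrite('pics/w9.png',r.snapshot('wrist')); find('wrist','shelf',P[2]-.067,(430,68),[2.6],tol=.2,k=k)
r.snapshot('top');find('top','shelf',P[2]-.067,(430,68),[2.6],tol=.2)
go([.6065,.0505,.067+.16],-85.1)
```

```text
[ 0.7349  0.0766 -5.2793] [ 0.1131 -0.0171  0.0419] 61.12156601742689 44.998024106025696 [ 0.245   0.7055 -0.8244  2.1789  0.9044  0.6507  1.9515]
wrist shelf 0.63 [428.35  68.59   2.53] 0.335
top shelf 0.61 [452.52  45.56   0.44] 6.149
t 50.73 at [0.4286 0.069  0.2266] rot [ 0.05 -0.01 -2.26] mm before [  26.6 -176.9   -0.6] mm after [  33.6 -175.7   -0.4]
```

View pics/w9.png

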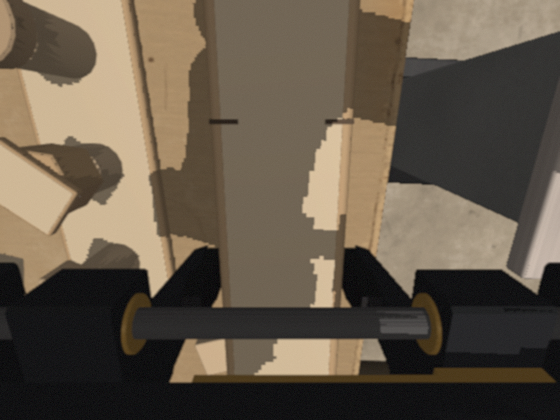

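Emit:
play_rows:
  translation:
    - [0, 0, 0]
    - [0.0042, -0.02196, 0]
    - [0.0042, -0.02196, 0]
    - [0.0042, -0.02196, 0]
    - [0.0042, -0.02196, 0]
    - [0.0042, -0.02196, 0]
    - [0.0042, -0.02196, 0]
    - [0.0042, -0.02196, 0]
    - [0.0042, -0.02196, 0]
    - [0, 0, 0]
    - [0, 0, 0.02]
    - [0, 0, 0.01]
    - [0, 0, 0]
    - [0, 0, 0]
  delta_rot:
    - [0, 0, -2.26]
    - [0, 0, 0]
    - [0, 0, 0]
    - [0, 0, 0]
    - [0, 0, 0]
    - [0, 0, 0]
    - [0, 0, 0]
    - [0, 0, 0]
    - [0, 0, 0]
    - [0, 0, 0]
    - [0, 0, 0]
    - [0, 0, 0]
    - [0, 0, 0]
    - [0, 0, 0]
  grip: [-1, -1, -1, -1, -1, -1, -1, -1, -1, -1, -1, -1, -1, -1]

```text
clock: 52.48
tool_pos: [0.6068, 0.0508, 0.1974]
eef_rot: [0.737, -0.676, 0.0, -0.0]
contact_force: [0.7, 0.1, -4.7]
opening: 0.695
finger_force: 45.0
```

Run:
```python
from h import *
P,Q,s=pose();print(s['contact_force'],s['opening']*88,s['finger_force'],s['q'])
go([.6065,.0505,.174],-85.1)
k=r.get_calibration('wrist'); r.snapshot('wrist'); find('wrist','kiln_slab',0,(605,50),[4],tol=.2,k=k)
cv2.imwrite('pics/s10.png',r.snapshot('scene'))
```

```text
[ 0.7466  0.1184 -4.7222] 61.15573611357089 44.99804377555847 [ 0.2806  0.9295 -0.8344  1.6885  0.8415  0.9208  2.3297]
t 52.48 at [0.6068 0.0508 0.1974] rot [-0.03  0.02  0.01] mm before [ 0.3  0.3 23.4] mm after [ 0.3  0.3 23.4]
```

View pics/s10.png

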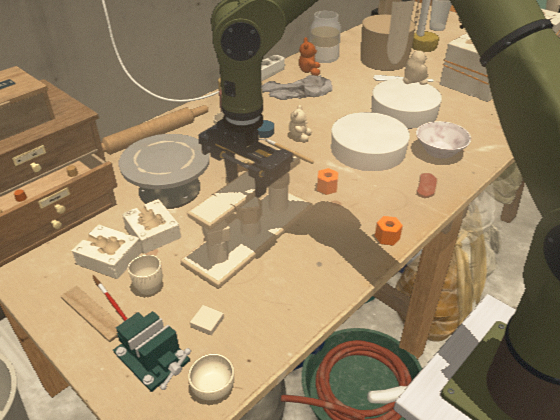

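Emit:
play_rows:
  translation:
    - [0, 0, 0.008]
    - [0, 0, 0.006]
    - [0, 0, 0.004]
    - [0, 0, 0.003]
    - [0, 0, 0.002]
    - [0, 0, 0]
    - [0, 0, 0]
    - [0, 0, 0]
  delta_rot:
    - [0, 0, 0]
    - [0, 0, 0]
    - [0, 0, 0]
    - [0, 0, 0]
    - [0, 0, 0]
    - [0, 0, 0]
    - [0, 0, 0]
    - [0, 0, 0]
  grip: [-1, -1, -1, -1, -1, -1, -1, -1]

```text
clock: 53.62
tool_pos: [0.6069, 0.0506, 0.1745]
eef_rot: [0.737, -0.676, 0.0, -0.0]
contact_force: [0.2, -0.5, -5.1]
opening: 0.694
finger_force: 45.0
```

Emit:
play_rows:
  translation:
    - [0, 0, 0.001]
    - [0, 0, 0.0005]
    - [0, 0, 0]
    - [0, 0, 0]
  delta_rot:
    - [0, 0, 0]
    - [0, 0, 0]
    - [0, 0, 0]
    - [0, 0, 0]
  grip: [-1, -1, -1, -1]

```text
clock: 54.12
tool_pos: [0.6069, 0.0506, 0.1734]
eef_rot: [0.737, -0.676, 0.0, -0.0]
contact_force: [-2.1, -1.3, 3.2]
opening: 0.697
finger_force: 45.0
```

Emit:
play_rows:
  translation:
    - [0, 0, 0]
    - [0, 0, 0]
    - [0, 0, 0]
    - [0, 0, 0]
    - [0, 0, 0]
    - [0, 0, 0]
    - [0, 0, -0.01]
    - [0, 0, -0.02]
    - [0, 0, -0.03]
    - [0, 0, -0.03]
    - [0, 0, -0.03]
    - [0, 0, -0.03]
    - [0, 0, 0]
    - [0, 0, 0]
  delta_rot:
    - [0, 0, 0]
    - [0, 0, 0]
    - [0, 0, 0]
    - [0, 0, 0]
    - [0, 0, 0]
    - [0, 0, 0]
    - [0, 0, 0]
    - [0, 0, 0]
    - [0, 0, 0]
    - [0, 0, 0]
    - [0, 0, 0]
    - [0, 0, 0]
    - [0, 0, 0]
    - [0, 0, 0]
  grip: [0.45, 0.5, 0.6, 0.8, 1, 1, 1, 1, 1, 1, 1, 1, 1, 1]

```text
clock: 55.88
tool_pos: [0.6064, 0.0503, 0.3229]
eef_rot: [0.737, -0.676, 0.0, 0.0]
contact_force: [-0.4, 0.2, 0.5]
opening: 1.002
finger_force: 0.0
```

Run:
```python
from h import *
P,Q,s=pose();print(P,s['contact_force'],s['opening']*88)
k=r.get_calibration('wrist'); r.snapshot('wrist'); find('wrist','shelf',.106,(606,50),[4.9],tol=.2,k=k)
r.snapshot('scene'); k=r.get_calibration('scene'); find('scene','shelf',.106,(606,50),[4.9],tol=.2)
for d in r.look_for('scene','shelf')[:1]: print(d)
im=r.snapshot('scene')[130:310,150:350]; cv2.imwrite('pics/s11.png',cv2.resize(im,None,fx=3.3,fy=3.3))
```

```text
[0.6064 0.0503 0.3229] [-0.3981  0.2368  0.5226] 88.14982284568794
wrist shelf 0.7 [535.78 586.27 -11.17] 1.0
wrist shelf 0.57 [606.64  50.91   4.92] 0.06
scene shelf 0.79 [610.58  48.85   5.42] 0.057
{'point': [0.598, 0.0707, 0.1242], 'confidence': 0.7}
```

View pics/s11.png

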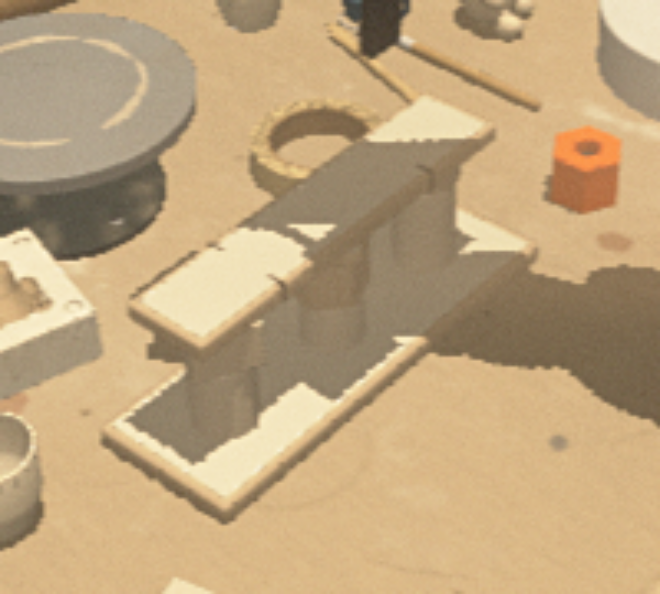

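The shelf lies level on the three columns. It measures (606.6, 50.9) mm and 4.9°, against the slab at about (607, 51) mm and 4.9°, and the gripper is clear.

```bash
python3 -c "
from plant import r
print(r.finish_job(), r.get_state()['clock'])"
```

```text
the job is handed in; nothing more can be done
the job is handed in; nothing more can be done
```

The job is handed in: round packer on the tall post, square on the middle, hex plus thin tile on the short; the shelf lies on top within about 1 mm of the slab's centre by camera measurement, the thick tile was left on the table, and no verdict was returned.

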